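Slide a stoneware sample tile along the rail into the free gauge pocket

TASK

One of the two corner pockets of the gauge board already holds a tile; load the other one. Without lifting it, push the loose square tile with the fingertips until it lies flat against the long rail, short of the pocket, then slide it along the rail into the empty corner pocket until it is fully home against both the rail and the end stop. Leave the tile that is already loaded and everything else on the bench where it is.

Things in the scene. Friction and masses are not known exactly. Their poses are not given: they have to be found in the camera images.
- board: Fixed gauge board, an off-white plate 190 x 500 x 12 mm on the bench. Origin: centre of its underside; x points across it to the long rail (on the side away from the robot), y along the rail to the left, z up; top face at z = 12 mm. Rail, end stop and short guide form a corner pocket at each end, open to the middle. These aluminium parts stand 14 mm above the top face.
- rail (a point): Middle of the long rail's inner face, at its upper edge: board x = 70, y = 0, z = 26 mm. The rail is 480 mm long and 16 mm thick, along the board's y. A tile flat against it has its centre at board x = 40 mm.
- stop_left (a point): Inner face of the left end stop, upper edge, at board x = 40, y = +220 mm. The stop runs across the board from x = -4 to 86 mm.
- stop_right (a point): Inner face of the right end stop, upper edge, at board x = 40, y = -220 mm; mirror image of the left one.
- guide_left (a point): Mouth of the left pocket: inner end of the short guide, upper edge, at board x = 6, y = +165 mm. The guide is 12 mm thick, parallel to the rail and 64 mm from it, and runs to the end stop, with a lead-in flared away from the rail reaching in to y = 150 mm. A seated tile's rear face is at y = 160 mm, level with the lead-in, so it is pushed home from behind with the fingers clear of the guide.
- guide_right (a point): Mouth of the right pocket: inner end of the short guide at board x = 6, y = -165 mm; mirror image of the left one.
- tile: The loose square stoneware tile to be loaded, plain grey, 60 x 60 x 12 mm, 60 to 120 g, lying on the open middle of the board, turned by up to about 23 degrees. Origin: centre of its underside; x and y along its sides, z up. It slides on the board under about 1 N of push and does not roll.
- loaded: An identical square tile, loose, already seated in one of the two pockets; to be left alone. Origin: centre of its underside.
- pad: Flat 50 x 50 mm pale paper square, lying flat on the floor of the EMPTY pocket (it is no obstacle). Its origin, on the board's top face, is where the centre of the tile's underside must come; its axes are parallel to the board's. It lies at board x = 40 mm and board y = +190 or -190 mm.
- cup: Bystander: small stoneware cup with a handle, 60 mm wide, 55 mm high, standing on a corner of the board nearer the robot. Origin: centre of its underside.
- disc: Bystander: round stoneware disc, 60 mm diameter, 12 mm thick, lying on the other near corner of the board. Origin: centre of its underside.
- saucer: Bystander: saucer, 110 mm diameter, 18 mm high, on the bench beyond the board. Origin: centre of its underside.
- cup2: Bystander: second cup, 60 mm wide, 55 mm high, on the bench beyond the board. Origin: centre of its underside.
- tape: Bystander: roll of clear tape lying flat, 100 mm diameter, 45 mm high, on the bench to the left. Origin: centre of its underside.
- gauge: Bystander: flat steel strip 22 x 120 x 4 mm on the bench beyond the board. Origin: centre of its underside.
- jar: Bystander: glass jar, 60 mm diameter, 80 mm high, on the bench beyond the board. Origin: centre of its underside.
Mind the look-alikes: they are no part of the job. What is shaped like the tile but green is not meant.

How it is judged:
By the outcome, as a careful person would: the job done as asked, in the order asked, and still so for the second after the job is handed in, with the robot touching nothing.
It also fails if it takes over 58 s, if anything falls off the work surface, if the arm or the gripper's body presses on something with over 40 N, if the wrist force passes 120 N, or if a joint passes its speed limit or range.

ROBOT

A 6-joint arm with a two-finger parallel gripper is mounted at the origin on the work surface. World frame = base frame: x ahead of the robot, y to its left, z up, the work surface at z = 0. Lengths are in mm, angles in rad, forces in N, time in s.
With the tool pointing down it reaches from about 400 to 825 mm from the base axis. Payload 7 kg.
Tool frame: the origin (TCP) lies at the very end of the fingers, on their centre line; the grasp point (between the pads) lies 19 mm behind it; z points along the fingers, y is the direction in which the jaws open and shut (so a half turn about z gives the same grasp; the last joint's range is limited). The gripper opens to 88 mm and grips with 3 to 60 N. Pads are 19 mm wide; open, the fingers measure 130 mm over their backs; the gripper's body (78 mm by 193 mm) begins 47 mm behind the grasp point.
Start: joints at [1.504, 0.359, 0.012, 0, -1.224, -0.288], TCP at [234.504, 632.932, 226.561] pointing down, gripper open.
Joint ranges: [-3.07, 3.07], [-1.43, 2.12], [-1.02, 1.25], [-3.03, 1.67], [-3.05, -0], [-3.03, 3.03]. Speed limits (rad/s): [2.39, 2.39, 3.01, 3.14, 3.14, 3.14].

INTERFACE

Orientations are given as a unit quaternion [x, y, z, w].
In Python, from plant import bot gives the robot as it stands. Calls block until the motion is done:
- bot.move_ptp(position, orientation): joint-space move of the TCP to a pose.
- bot.line_to(position, velocity=150, ori=None): straight line of the TCP; ori=None keeps the orientation; velocity is the mean speed in mm/s.
- bot.move_joints(angles): joint-space move.
- bot.move_gripper(opening, force=None): finger opening in mm; force is the grip in N (None keeps the last); returns when the fingers have stopped.
- bot.pause(seconds).
- bot.solve_ik(position, orientation): joint angles nearest the present ones, or None.
- bot.read_state(): the state.
- bot.camera(name): name is "side" or "top"; returns the picture (384x512x3 uint8, red, green, blue); there is no depth.
- bot.get_calibration(name): a dict with "fx", "fy", "cx", "cy" (pixels), "view" (4x4, takes a point from world to camera coordinates). Camera axes: x right, y up, looking along -z (the intrinsics and any distortion apply to the point x, -y, -z); pixel columns grow to the right and rows downward; lengths in mm; the calibration is good to about 2 mm. A picture is of the moment at which its call begins. get_calibration takes no time and is no camera call.
A pose or a line that the arm cannot do raises bot.Unreachable and nothing moves.
- bot.close_job(): hands the job in, once; it reports no verdict.
The state is a dict: "t": time; "joint_pos": joint angles; "qvel": joint speeds; "tau": joint torques, N m; "tcp_pos": TCP position; "eef_rot": TCP orientation; "contact_force": force on the tool from outside, world axes, zero at the start; "moment": the same for the moment, N m; "width": finger opening in mm.
Only numpy, scipy, OpenCV 4.12 (cv2) and the standard library are available. Lean on these libraries where they do the work, as an engineer would, in place of code of your own. Each camera call takes 0.05 s, during which the arm holds its last target.

## Working session

There is one attempt and no reset: what is moved stays moved. The work goes in short steps, each a Python script; the robot and the scene stay as the last script left them, time stands still between calls to the robot, and variables do not carry over. Pictures are saved under pics/ and viewed, and the job is handed in when it is done.

```bash
ls; mkdir -p pics
python3 - <<'E'
from plant import bot
import cv2,numpy as np
for n in("top","side"):
    im=bot.camera(n); cv2.imwrite(f"pics/{n}0.png",cv2.resize(im[:,:,::-1],None,fx=1.5,fy=1.5,interpolation=cv2.INTER_CUBIC)); cv2.imwrite(f"{n}0raw.png",im[:,:,::-1])
    c=bot.get_calibration(n); print(n,{k:(np.round(v,4).tolist() if k!='view' else np.round(v,4).tolist()) if not isinstance(v,str) else v for k,v in c.items()})
s=bot.read_state();print(s)
E
```

```text
pics
top {'fx': 353.8003, 'fy': 353.8003, 'cx': 255.0459, 'cy': 192.9513, 'view': [[0.0122, -0.9999, -0.0003, 95.7585], [0.9963, 0.0121, 0.0853, -579.8964], [-0.0853, -0.0013, 0.9964, -965.5594], [0.0, 0.0, 0.0, 1.0]]}
side {'fx': 418.3261, 'fy': 418.3261, 'cx': 258.6922, 'cy': 184.9739, 'view': [[0.9947, -0.1018, 0.0144, -583.967], [0.0473, 0.577, 0.8154, -133.0112], [-0.0913, -0.8104, 0.5788, -880.2548], [0.0, 0.0, 0.0, 1.0]]}
{'t': 0.1, 'joint_pos': array([ 1.50409841e+00,  3.59299482e-01,  1.11438958e-02, -3.21761300e-04,
       -1.22414434e+00, -2.88096677e-01]), 'qvel': array([ 0.0001745 , -0.00141313,  0.00213934,  0.00083303, -0.000477  ,
        0.00038728]), 'tau': array([-1.49309024e-03, -5.84162378e+01,  2.93753082e+01,  7.01547459e+00,
        1.01895374e-02, -5.11846156e-05]), 'tcp_pos': array([234.36293727, 632.51634755, 225.72136029]), 'eef_rot': array([ 9.84296364e-01, -1.76522177e-01, -6.72899490e-05,  7.63907966e-04]), 'contact_force': array([ 0.04007962, -0.23841691,  0.69341248]), 'moment': array([-0.00012285, -0.0356147 ,  0.00571777]), 'width': 87.89807494512097}
```

View pics/top0.png

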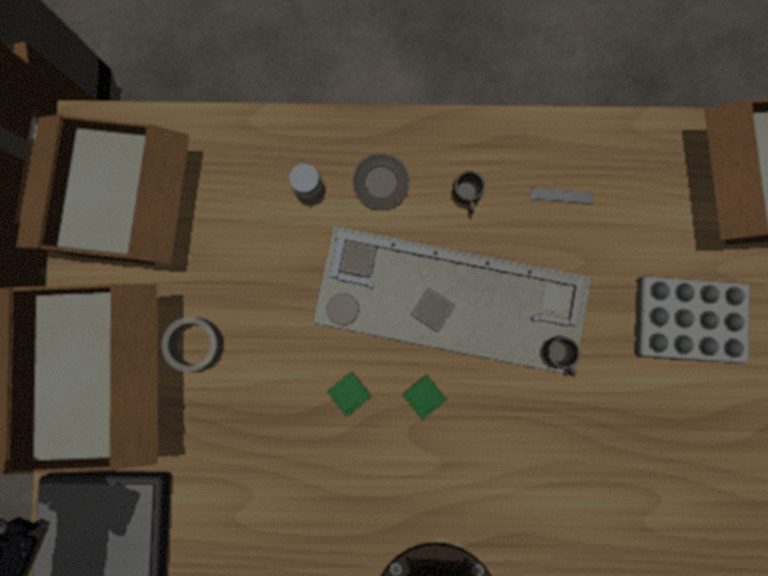

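View pics/side0.png

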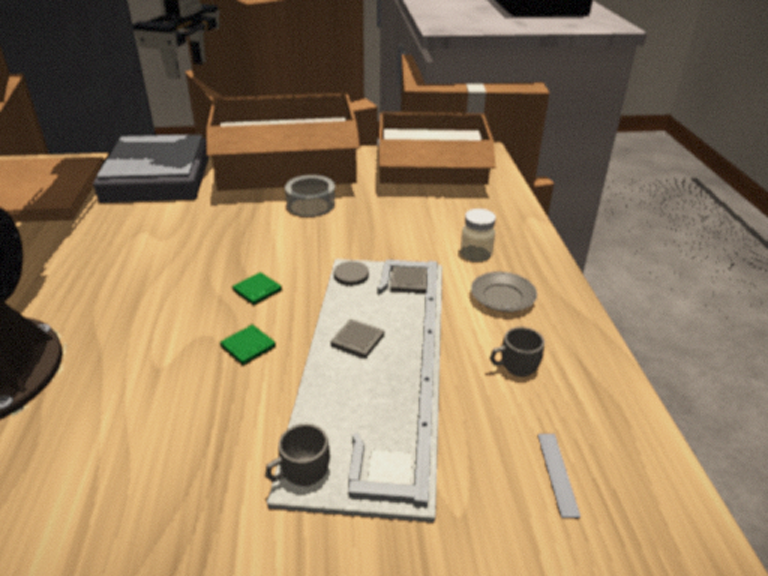

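The loose tile candidates (top picture, 768-wide) are the grey square at (433,309), the loaded grey square at (357,258), the green squares at (349,394) and (425,397), and the round disc at (343,308). I choose (433,309), the grey square lying in the open middle of the board. The empty pocket with the pad is the right one, at (557,299). The next step is close crops.

Run:
```python
import cv2
im=cv2.imread("top0raw.png")
def crop(x,y,w,h,s,n):
    c=cv2.resize(im[y:y+h,x:x+w],None,fx=s,fy=s,interpolation=cv2.INTER_CUBIC)
    c=cv2.convertScaleAbs(c,alpha=1.5)
    for i in range(0,w,10):
        cv2.putText(c,str(x+i),(i*s,8),0,.3,(0,255,255),1); cv2.line(c,(i*s,10),(i*s,14),(0,255,255),1)
    for j in range(0,h,10):
        cv2.putText(c,str(y+j),(0,j*s+4),0,.3,(0,255,255),1)
    cv2.imwrite("pics/"+n,c)
crop(205,145,110,100,7,"cA.png"); crop(300,165,100,90,7,"cB.png")
```

```text
(no output)
```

View pics/cA.png

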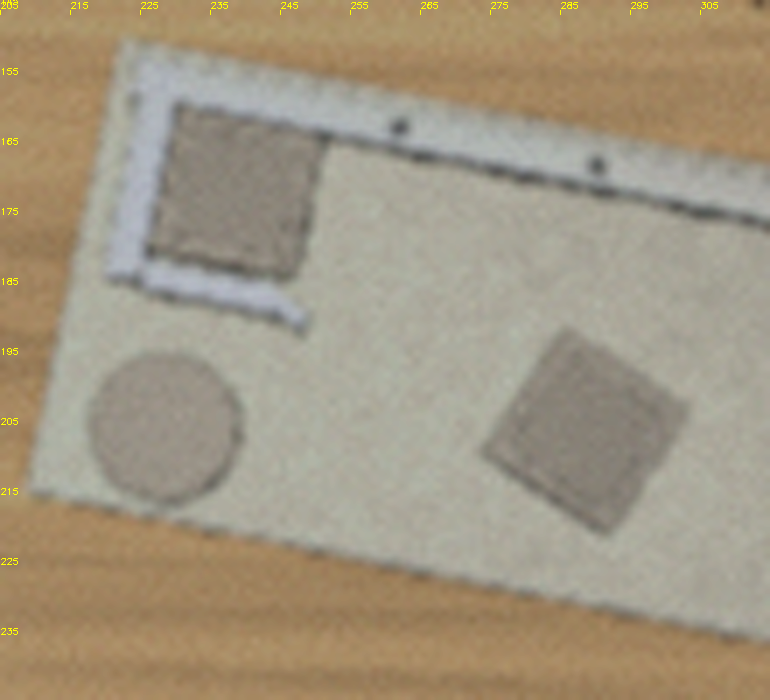

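View pics/cB.png

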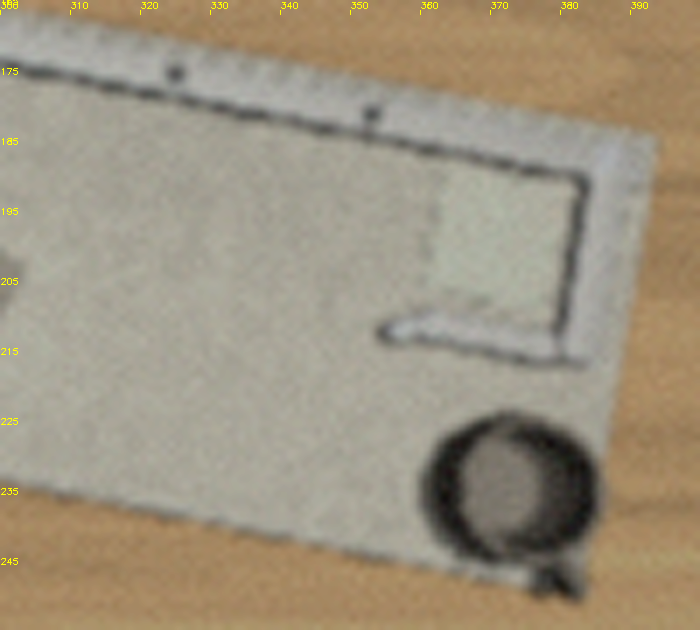

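```bash
cat > h.py <<'E'
from plant import bot
import numpy as np, cv2
from scipy.optimize import least_squares
def unproj(n,px,z):
    c=bot.get_calibration(n);V=np.array(c["view"]);px=np.atleast_2d(px).astype(float)
    d=np.c_[(px[:,0]-c["cx"])/c["fx"],-(px[:,1]-c["cy"])/c["fy"],-np.ones(len(px))]@V[:3,:3]
    o=-V[:3,:3].T@V[:3,3]
    return o+d*((z-o[2])/d[:,2])[:,None]
def proj(n,P):
    c=bot.get_calibration(n);V=np.array(c["view"]);q=np.atleast_2d(P)@V[:3,:3].T+V[:3,3]
    return np.c_[c["cx"]+c["fx"]*q[:,0]/-q[:,2], c["cy"]-c["fy"]*q[:,1]/-q[:,2]]
def fit(pw,pm):  # 2D rigid model->world
    f=lambda p:(np.c_[np.cos(p[2])*pm[:,0]-np.sin(p[2])*pm[:,1]+p[0],np.sin(p[2])*pm[:,0]+np.cos(p[2])*pm[:,1]+p[1]]-pw).ravel()
    r=least_squares(f,[*pw.mean(0),0]);return r.x,r.fun.reshape(-1,2)
E
python3 - <<'E'
from h import *
b=unproj("top",[(222.0,150.0),(208.9,214.6),(393.2,183.9),(382.8,250)],12)[:,:2]
m=np.array([(95,250),(-95,250),(95,-250),(-95,-250.)])
p,r=fit(b,m);print("board",p,np.degrees(p[2]),"\n",r)
t=unproj("top",[(285.7,191.5),(303.2,202.9),(291.3,221.),(273.6,208.9)],24)[:,:2]
R=lambda a:np.array([[np.cos(a),-np.sin(a)],[np.sin(a),np.cos(a)]])
tb=(t-p[:2])@R(p[2]);print("tile corners in board\n",tb,tb.mean(0))
l=unproj("top",[(230,159.3),(251.6,165),(246.5,184.4),(226,181)],24)[:,:2]
print("loaded\n",(l-p[:2])@R(p[2]))
e=unproj("top",[(383,190.2),(300.5,174.6)],26)[:,:2];print("rail edge/right corner\n",(e-p[:2])@R(p[2]))
# overlay
P3=lambda x,y,z:[*(R(p[2])@[x,y]+p[:2]),z]
for n in("top","side"):
    im=cv2.resize(cv2.imread(n+"0raw.png"),None,fx=1.5,fy=1.5)
    for poly in([(95,250,12),(-95,250,12),(-95,-250,12),(95,-250,12)],[(70,220,26),(70,-220,26),(-4,-220,26)],[(65,-165,12),(65,-215,12),(15,-215,12),(15,-165,12)],[(6,-165,26),(6,-220,26)],[(70,160,24),(70,220,24),(10,220,24),(10,160,24)],[(*q,24) for q in tb]):
        q=proj(n,[P3(*v) for v in poly])*1.5
        cv2.polylines(im,[np.round(q).astype(int)],len(poly)>3,(0,0,255),1)
    cv2.imwrite(f"pics/ov_{n}.png",im)
E
```

```text
board [ 5.63358533e+02 -2.86370866e+01 -1.85525261e-01] -10.629814443743916 
 [[ 0.69860315  0.55206284]
 [-0.81502278  2.36955988]
 [ 0.25218023 -2.47987768]
 [-0.13576059 -0.44174523]]
tile corners in board
 [[ 11.7618556   48.5922054 ]
 [-10.04390822  -5.41004884]
 [-66.10445169  17.72550593]
 [-42.74158528  72.47867   ]] [-26.7820224   33.34658312]
loaded
 [[ 70.53445339 220.12074902]
 [ 66.56515119 157.09125195]
 [  9.80269282 160.27624764]
 [  7.90857424 218.65847087]]
rail edge/right corner
 [[  68.58636168 -217.45656484]
 [  66.50178809   16.9899329 ]]
```

View pics/ov_side.png

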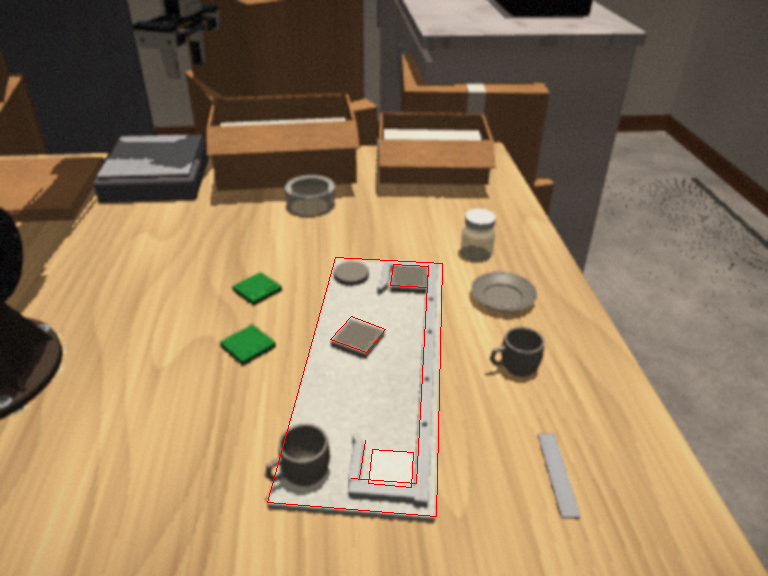

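View pics/ov_top.png

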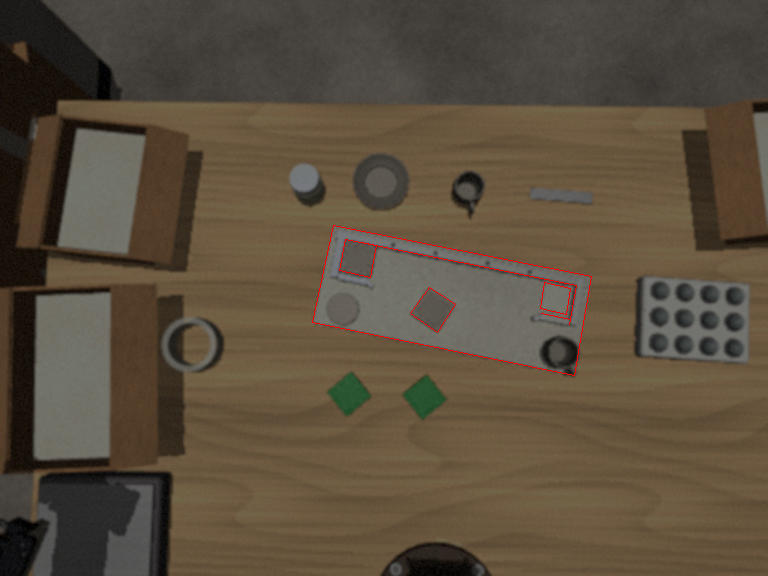

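```bash
cat >> h.py <<'E'
B=np.array([563.4,-28.6,-0.1855])
def W(x,y,z):
    c,s=np.cos(B[2]),np.sin(B[2]);return [B[0]+c*x-s*y,B[1]+s*x+c*y,z]
def Q(deg): # yaw of tool x relative to board x
    a=(B[2]+np.radians(deg))/2;return [np.cos(a),np.sin(a),0,0]
def tb(s=None):
    s=s or bot.read_state();c,t=np.cos(B[2]),np.sin(B[2]);R=np.array([[c,t],[-t,c]])
    return np.round([*(R@(s["tcp_pos"][:2]-B[:2])),s["tcp_pos"][2]],1),np.round([*(R@s["contact_force"][:2]),s["contact_force"][2]],2),round(s["t"],2)
def shot(n,name,x,y,w,h,s):
    im=bot.camera(n)[:,:,::-1];cv2.imwrite(name+"_raw.png",im)
    c=cv2.convertScaleAbs(cv2.resize(im[y:y+h,x:x+w],None,fx=s,fy=s,interpolation=cv2.INTER_CUBIC),alpha=1.5)
    cv2.imwrite("pics/"+name+".png",c)
E
python3 - <<'E'
from h import *
for d in(0,180,-180,90,-90): print(d,bot.solve_ik(W(-88,42,60),Q(d)),bot.solve_ik(W(37,105,60),Q(d)),bot.solve_ik(W(38,-150,17),Q(d)))
bot.move_gripper(24)
bot.move_ptp(W(-88,42,80),Q(0)); print(tb(),bot.read_state()["width"])
bot.line_to(W(-88,42,17),100); bot.pause(.2); print(tb())
shot("side","s1",170,150,150,200,3); shot("top","t1",205,145,110,100,6)
print(tb())
E
```

```text
0 [ 4.65693864e-01  2.31211149e-01 -6.12459859e-01  4.44089210e-16
 -7.27125319e-01  9.19602463e-01] [ 0.42206973  0.423389   -0.30683693  0.         -0.8405704   0.96322659] [ 0.01533216  0.44925496 -0.39218829  0.         -0.72935307  1.36996417]
180 [ 4.65693864e-01  2.31211149e-01 -6.12459859e-01 -4.44089210e-16
 -7.27125319e-01 -2.22199019e+00] [ 0.42206973  0.423389   -0.30683693  0.         -0.8405704  -2.17836606] [ 0.01533216  0.44925496 -0.39218829  0.         -0.72935307 -1.77162849]
-180 [ 4.65693864e-01  2.31211149e-01 -6.12459859e-01 -4.44089210e-16
 -7.27125319e-01 -2.22199019e+00] [ 0.42206973  0.423389   -0.30683693  0.         -0.8405704  -2.17836606] [ 0.01533216  0.44925496 -0.39218829  0.         -0.72935307 -1.77162849]
90 [ 0.46569386  0.23121115 -0.61245986  0.         -0.72712532  2.49039879] [ 0.42206973  0.423389   -0.30683693  0.         -0.8405704   2.53402292] [ 0.01533216  0.44925496 -0.39218829  0.         -0.72935307  2.94076049]
-90 [ 0.46569386  0.23121115 -0.61245986  0.         -0.72712532 -0.65119386] [ 0.42206973  0.423389   -0.30683693  0.         -0.8405704  -0.60756973] [ 0.01533216  0.44925496 -0.39218829  0.         -0.72935307 -0.20083216]
(array([-87.7,  42.8,  80.2]), array([0.33, 0.59, 0.13]), 3.63) 24.07547264919192
(array([-87.6,  42.3,  17.6]), array([-0.48,  0.28, -0.44]), 4.62)
(array([-87.7,  42.2,  17.5]), array([0.06, 0.8 , 0.93]), 4.72)
```

View pics/s1.png

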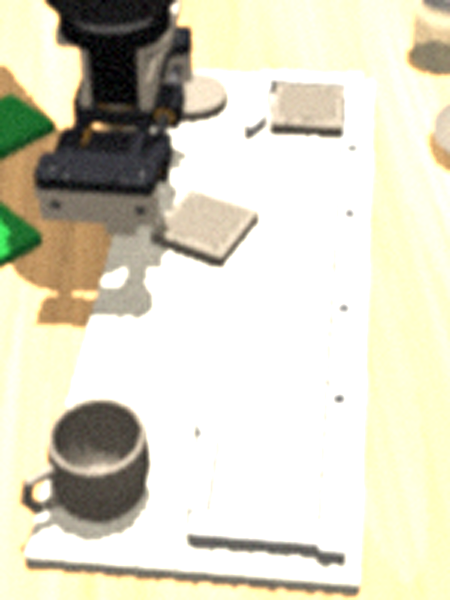

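View pics/t1.png

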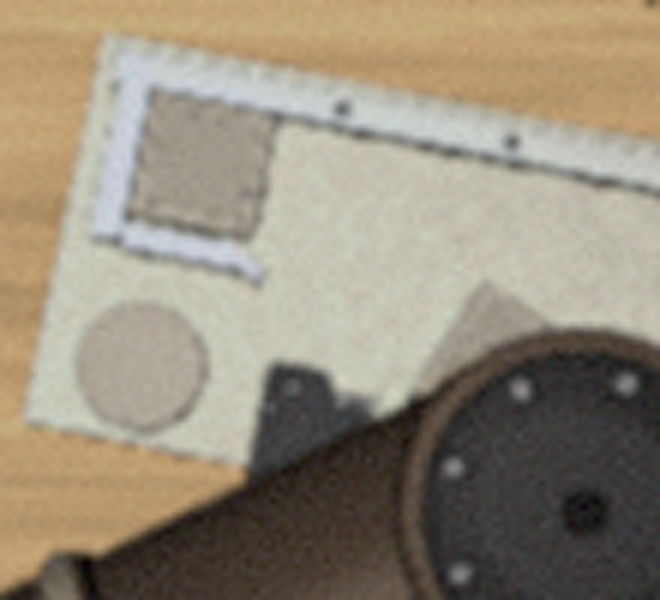

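The side view shows the gripper beside the tile on the robot side, with the tile at crop (210,225) untouched and nothing else near. I'll push toward the rail.

Run:
```python
from h import *
bot.line_to(W(-40,42,16.5),50);print(tb())
bot.line_to(W(-10,42,16.5),45);print(tb())
x=-10
while x<8:
    x+=1.5; bot.line_to(W(x,42,16.5),25); r=tb(); print(r)
    if r[1][0]<-6: break
shot("side","s2",170,150,150,200,3)
```

```text
(array([-40.1,  42. ,  16.5]), array([-0.11,  0.33,  0.41]), 5.83)
(array([-10.1,  41.9,  16.4]), array([0.14, 0.49, 0.03]), 6.64)
(array([-8.5, 42. , 16.6]), array([-0.51,  0.14, -0.15]), 6.89)
(array([-6.9, 42.1, 16.5]), array([-0.52,  0.15,  1.09]), 7.14)
(array([-5.3, 42. , 16.5]), array([-0.49,  0.19,  0.25]), 7.39)
(array([-3.8, 42. , 16.5]), array([-0.09, -0.81, -0.33]), 7.64)
(array([-2.3, 42. , 16.5]), array([-0.01,  0.45,  0.73]), 7.89)
(array([-1.7, 41.8, 16.3]), array([-4.63,  0.01,  2.52]), 8.14)
(array([-1.6, 41.7, 16.2]), array([-10.64,   2.93,   6.37]), 8.39)
```

View pics/s2.png

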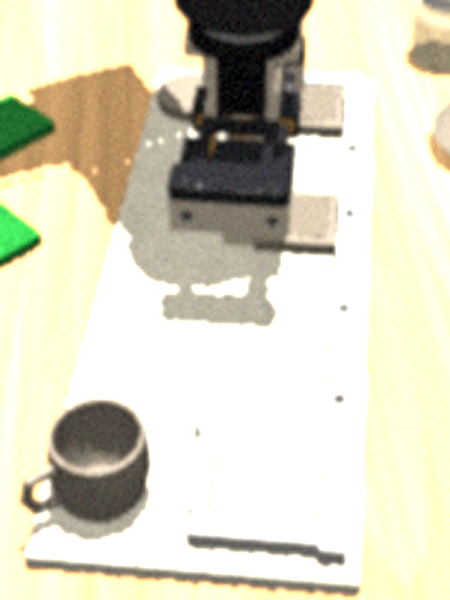

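The side view shows the tile lying parallel to the rail, with its front edge at crop (300,245), and the contact force rising to 10 N at TCP x≈-1.7. I'll back off, lift and check from above.

Run:
```python
from h import *
bot.line_to(W(-22,42,16.5),80)
bot.line_to(W(-30,42,100),150)
bot.move_gripper(0)
bot.move_ptp(W(36,170,120),Q(-90)); print(tb(),bot.read_state()["width"])
shot("top","t3",205,145,110,100,6);shot("side","s3",170,150,150,200,3)
```

```text
(array([ 35.8, 169.8, 119.9]), array([ 0.22,  0.17, -0.26]), 11.71) 0.2842290176533551
```

View pics/t3.png

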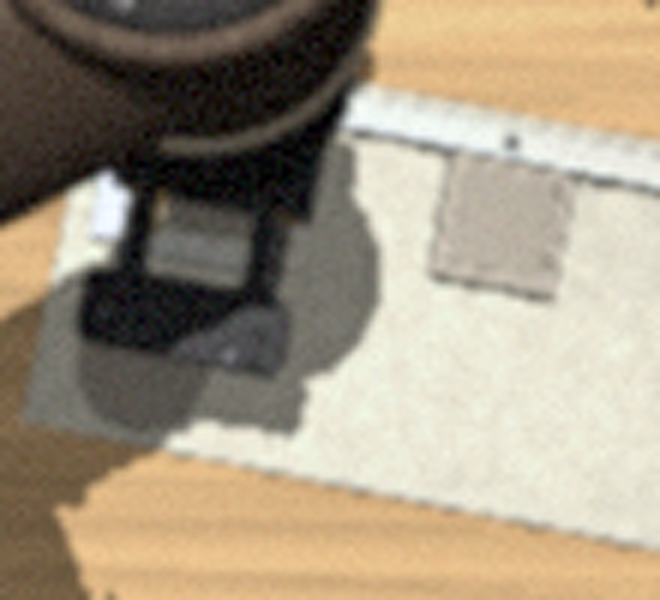

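View pics/s3.png

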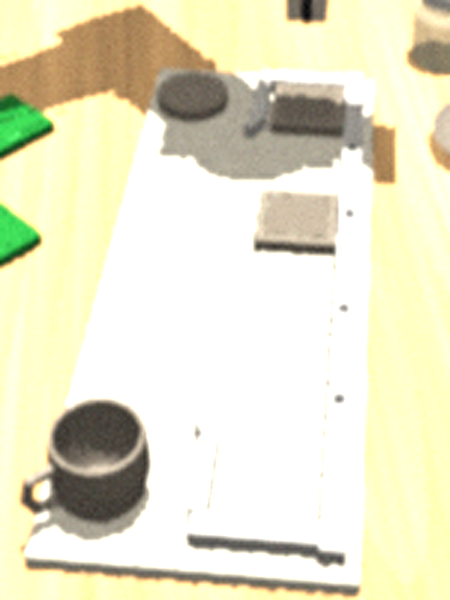

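The tile lies flat against the rail (top crop corners (453,150), (575,172), (553,298), (432,275)). I'll go behind it and push along the rail.

Run:
```python
from h import *
px=np.array([(453,150),(575,172),(553,298),(432,275)])/6+[205,145]-.4
t=unproj("top",px,24)[:,:2];c,s=np.cos(B[2]),np.sin(B[2]);tbd=(t-B[:2])@np.array([[c,-s],[s,c]]);print(tbd.round(1),tbd.mean(0))
yr=tbd[[0,3],1].mean()
y0=yr+9.5+12
print("y0",y0)
bot.line_to(W(36,y0,60),200);
bot.line_to(W(36,y0,17),100);print(tb())
shot("side","s4",170,150,150,200,3)
```

```text
[[69.5 75.7]
 [70.5 17.6]
 [10.2 16.7]
 [ 9.7 74.1]] [39.94403383 46.04496477]
y0 96.42975472716824
(array([36.3, 96.9, 17.3]), array([ 1.95, -0.79,  1.29]), 13.02)
```

View pics/s4.png

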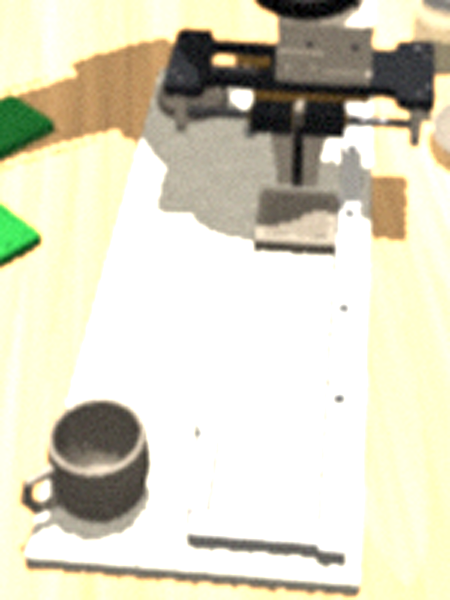

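Run:
```python
from h import *
bot.line_to(W(38,-50,16.5),60);print(tb())
shot("side","s5",170,150,150,200,3);shot("top","t5",290,165,110,90,7)
```

```text
(array([ 38.3, -49.9,  16.6]), array([0.7 , 0.73, 0.14]), 15.66)
```

View pics/s5.png

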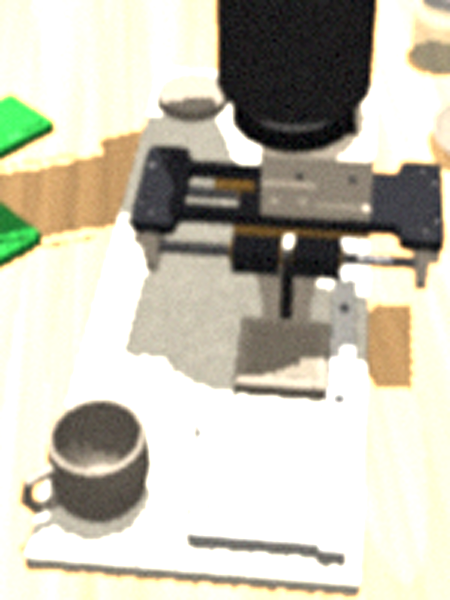

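View pics/t5.png

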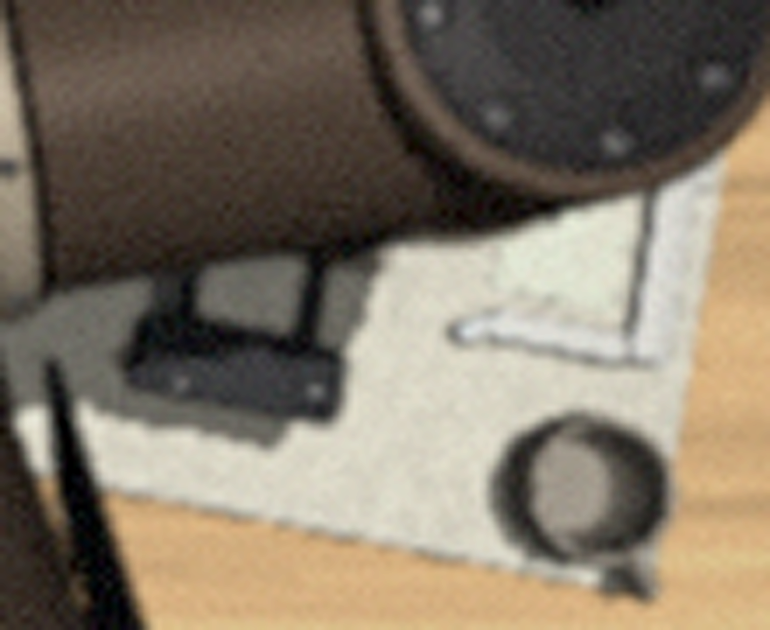

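The side view shows the tile's right edge at crop (325,390), still along the rail and square. I'll continue into the pocket.

Run:
```python
from h import *
bot.line_to(W(39,-138,16.5),55);print(tb())
y=-138
while y>-160:
    y-=1.5; bot.line_to(W(39.5,y,16.5),25); r=tb(); print(r)
    if r[1][1]>8: break
shot("side","s6",170,150,150,200,3)
```

```text
(array([  39. , -138.3,   16.4]), array([-1.27,  0.95, -0.77]), 17.51)
(array([  40. , -139.8,   16.6]), array([ 0.37,  0.05, -0.24]), 17.76)
(array([  39.6, -141.2,   16.6]), array([-1.1 , -0.5 , -0.18]), 18.01)
(array([  39.5, -142.6,   16.5]), array([ 0.16,  0.64, -0.19]), 18.26)
(array([  39.5, -144.1,   16.5]), array([ 0.45, -0.19,  0.44]), 18.51)
(array([  39.5, -145.6,   16.5]), array([-0.16, -0.45, -0.14]), 18.76)
(array([  39.5, -147.1,   16.5]), array([-1.02,  0.29, -0.88]), 19.01)
(array([  39.5, -148.6,   16.5]), array([-0.22,  0.05,  0.29]), 19.26)
(array([  39.6, -149.2,   16.5]), array([-1.08,  5.17,  1.5 ]), 19.51)
(array([  39.7, -149.3,   16.5]), array([-2.45, 12.88,  1.67]), 19.76)
```

View pics/s6.png

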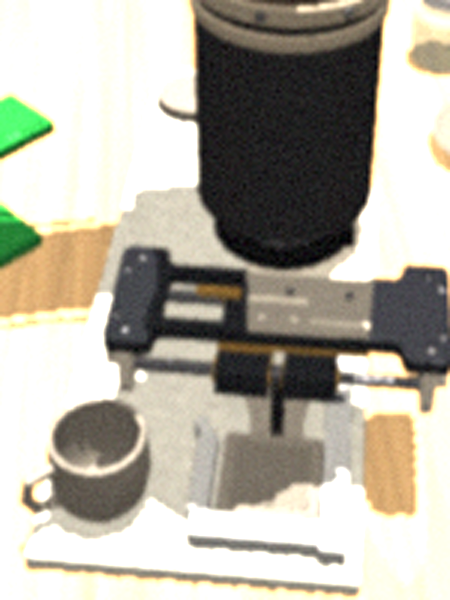

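Run:
```python
from h import *
bot.line_to(W(39.5,-130,16.5),60)
bot.line_to(W(36,-110,110),150)
bot.move_ptp(W(-20,90,180),Q(-90)); print(tb())
bot.pause(.3)
shot("side","s7",240,270,90,80,8);shot("top","t7",320,165,85,75,9)
cv2.imwrite("pics/t7full.png",cv2.imread("t7_raw.png"))
cv2.imwrite("pics/s7full.png",cv2.imread("s7_raw.png"))
print(tb())
```

```text
(array([-20.3,  89.5, 179.1]), array([-0.1 ,  0.35,  0.37]), 21.99)
(array([-19.9,  89.4, 179.8]), array([-0.08, -0.12, -0.05]), 22.39)
```

View pics/t7.png

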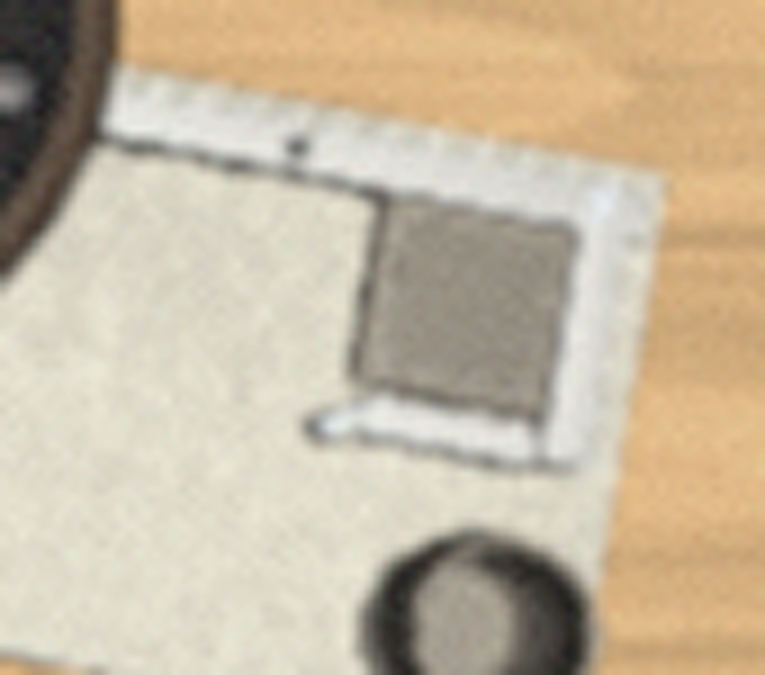

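View pics/s7.png

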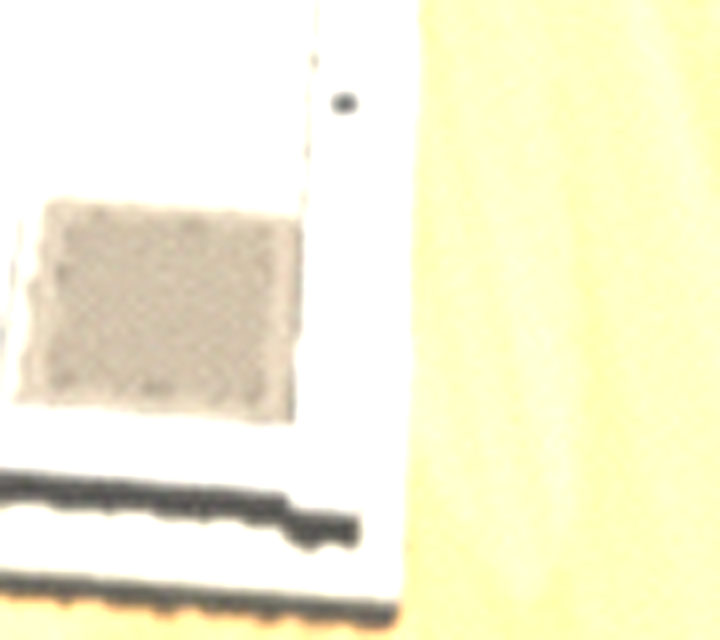

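View pics/s7full.png

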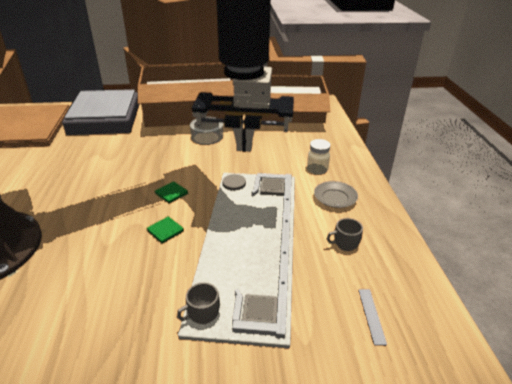

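View pics/t7full.png

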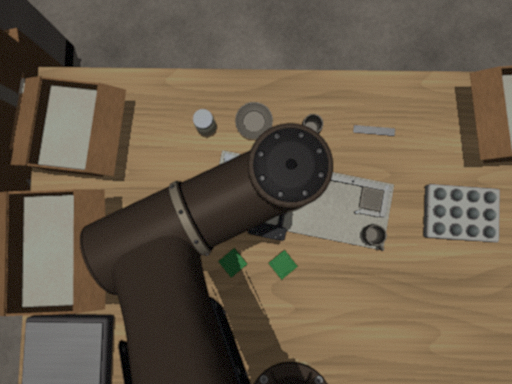

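Run:
```python
import cv2,numpy as np
a=cv2.imread("t7_raw.png")[180:222,350:396];b=cv2.imread("s7_raw.png")[285:340,228:300]
a=cv2.convertScaleAbs(cv2.resize(a,None,fx=8,fy=8,interpolation=cv2.INTER_LANCZOS4),alpha=1.4)
b=cv2.resize(b,None,fx=5.6,fy=5.6,interpolation=cv2.INTER_LANCZOS4)
h=max(a.shape[0],b.shape[0]);f=lambda m:cv2.copyMakeBorder(m,0,h-m.shape[0],0,5,0)
cv2.imwrite("pics/z.png",np.hstack([f(a),f(b)]))
```

```text
(no output)
```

View pics/z.png

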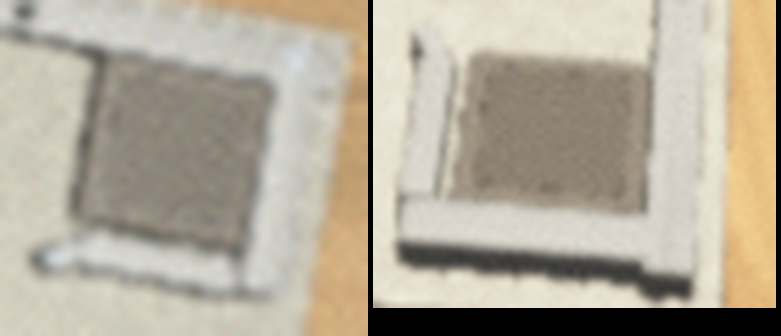

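Run:
```python
from h import *
c,s=np.cos(B[2]),np.sin(B[2]);R=np.array([[c,-s],[s,c]])
px=np.array([(384,198),(578,228),(549,414),(357,380)])/9+[320,165]-.45
print(((unproj("top",px,24)[:,:2]-B[:2])@R).round(1))
# sample brightness profiles along board x in both cams at given y: now vs flush-known
def prof(f,n,ys,z=24):
    im=cv2.GaussianBlur(cv2.cvtColor(cv2.imread(f),cv2.COLOR_BGR2GRAY),(0,0),.5).astype(np.float32)
    xs=np.arange(54,84,1.5);acc=0
    for y in ys:
        q=proj(n,[W(x,y,z) for x in xs]).astype(np.float32)
        acc=acc+cv2.remap(im,q[:,0:1],q[:,1:2],cv2.INTER_CUBIC).ravel()
    return (acc/len(ys)).round(0).astype(int).tolist()
print(np.arange(54,84,1.5).tolist())
for n in("side","top"):
    k=n[0]
    for a,b in((-212,-200),(-200,-188),(-188,-176),(-176,-164)): print(n,"now",a,prof(f"{k}7_raw.png",n,np.arange(a,b)))
    for a,b in((22,40),(52,70)): print(n,"flush",a,prof(f"{k}3_raw.png",n,np.arange(a,b)))
    for a,b in((164,186),(190,212)): print(n,"loaded",a,prof(f"{n}0raw.png",n,np.arange(a,b)))
```

```text
[[  67.6 -159.3]
 [  70.2 -220.2]
 [  11.3 -220.9]
 [  10.  -160.8]]
[54.0, 55.5, 57.0, 58.5, 60.0, 61.5, 63.0, 64.5, 66.0, 67.5, 69.0, 70.5, 72.0, 73.5, 75.0, 76.5, 78.0, 79.5, 81.0, 82.5]
side now -212 [132, 133, 132, 131, 131, 137, 145, 148, 146, 147, 176, 204, 215, 213, 208, 207, 209, 209, 208, 207]
side now -200 [132, 132, 131, 132, 134, 139, 146, 149, 145, 144, 162, 196, 211, 213, 211, 210, 211, 211, 211, 209]
side now -188 [133, 133, 132, 132, 132, 135, 144, 148, 142, 136, 161, 201, 214, 214, 212, 211, 212, 214, 213, 209]
side now -176 [139, 140, 139, 138, 139, 144, 150, 150, 147, 144, 174, 204, 216, 215, 214, 213, 213, 214, 214, 209]
side flush 22 [129, 129, 129, 131, 132, 137, 142, 145, 146, 149, 159, 183, 202, 208, 208, 208, 208, 209, 209, 205]
side flush 52 [136, 136, 134, 132, 132, 136, 142, 145, 146, 147, 169, 197, 207, 207, 200, 195, 196, 202, 206, 211]
side loaded 164 [121, 123, 124, 124, 123, 125, 131, 133, 131, 128, 140, 166, 187, 195, 197, 195, 194, 193, 195, 197]
side loaded 190 [119, 120, 121, 122, 123, 126, 129, 130, 132, 140, 160, 182, 191, 195, 193, 193, 193, 1
[... 172 characters left out ...]
, 105, 117, 131, 141, 145, 146, 146, 145, 144, 144]
top now -188 [95, 95, 96, 95, 95, 97, 99, 100, 99, 99, 105, 116, 130, 141, 146, 147, 147, 145, 145, 144]
top now -176 [99, 99, 98, 98, 98, 99, 101, 102, 102, 101, 105, 114, 127, 140, 147, 149, 149, 148, 147, 146]
top flush 22 [117, 116, 114, 114, 114, 115, 117, 118, 117, 115, 117, 126, 139, 151, 158, 160, 159, 158, 157, 155]
top flush 52 [119, 119, 120, 119, 119, 120, 121, 121, 120, 118, 120, 128, 139, 149, 155, 156, 156, 156, 156, 156]
top loaded 164 [89, 88, 88, 87, 88, 89, 90, 90, 87, 85, 86, 92, 102, 112, 117, 119, 119, 119, 117, 115]
top loaded 190 [88, 88, 87, 86, 86, 86, 86, 87, 86, 84, 85, 91, 100, 110, 117, 119, 120, 118, 117, 116]
```

The edge profiles at the rail match those taken when the tile was pressed flush, along its whole length. The contact force rose sharply at the stop, and the bystanders and loaded tile are unchanged. I'll hand in.

Run:
```python
from h import *
print(tb()); print(bot.close_job())
```

```text
(array([-19.9,  89.4, 179.8]), array([-0.08, -0.12, -0.05]), 22.39)
the job is handed in; nothing more can be done
None
```

The loose grey tile is loaded in the empty right pocket, against the rail and the end stop, and the job was handed in at 22.4 s. I pushed it flat against the rail at board y ≈ +46 mm, well short of the pocket. Then I slid it along the rail from behind with closed fingers until it met the stop. It was never lifted. The highest force read between push steps was about 13 N, at the stop.

**Rail:** brightness profiles across the tile's rail edge matched those taken just after the rail push. They were uniform along the whole edge, so I take it as flush.

**Stop:** this rests on the contact force rising from about 0 to 13 N within under 1 mm. Corners read off the top image put the tile's stop-side face at board y = -220 to -221 mm and its rear face at about -160 mm. I made no profile comparison at the stop.

**Disagreements:**
- The board pose fitted from the images was off by 2–3 mm against the contact positions.
- One hand-read corner put the tile's rail edge at 67.6 mm instead of 70 mm.
- A rough side-view reading suggested up to 2 mm of rail gap, which the profiles did not bear out.

**Bystanders:** the loaded tile and the other objects looked unmoved in the last pictures, judged by eye. The robot was clear of everything at hand-in.

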